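# Put the mill's tool holder away in its case

### The arm

A 6-joint arm with a two-finger parallel gripper is mounted at the origin on the work surface. World frame = base frame: x ahead of the robot, y to its left, z up, the work surface at z = 0. Lengths are in mm, angles in rad, forces in N, time in s.
With the tool pointing down it reaches from about 275 to 850 mm from the base axis. Payload 5.2 kg.
Tool frame: the origin (TCP) lies midway between the tips of the shut fingers; the grasp point (between the pads) lies 19 mm behind it; z points along the fingers, x is the direction in which the jaws open and shut, and the axes are right-handed (so a half turn about z gives the same grasp; the last joint's range is limited). The gripper opens to 85 mm and grips with 20 to 120 N. Pads are 22 mm wide; open, the fingers measure 114 mm over their backs; the gripper's body (76 mm by 85 mm) begins 54 mm behind the grasp point. The pads swing forward as they close: fully open they stand 13 mm farther back than shut.
Start: joints at [-1.372, 0.259, 1.535, -0, 1.348, -0.203], TCP at [215.112, -506.193, 231.31] pointing down, gripper open.
Joint ranges: [-3.14, 3.14], [-0.91, 2.08], [0.19, 2.58], [-1.22, 4.36], [0.22, 2.71], [-3.12, 3.12]. Speed limits (rad/s): [2.57, 2.57, 3.14, 3.14, 3.14, 3.14].

### API

Orientations are given as a 3x3 rotation matrix whose columns are the frame's x, y, z axes.
In Python, from rig import ctrl gives the robot as it stands.
- The arm moves only by the shell command python3 -m jog 'ROWS' [FORCE]. ROWS is JSON, a list of rows, each a list of 3 entries, a list of its own where there are three numbers: the opening, from -1 (shut) to 1 (fully open), then the shift along the tool's x, y, z in cm, then the turn, a rotation vector about the tool's x, y, z in degrees. A call has 1 to 12 rows; each row shifts and turns the commanded pose from where the row before left it, along the tool's axes as they then stand; what a row does not reach is not made up. A row lasts 1/12 s, in which the tool goes at most 41.7 mm and 7.16 degrees, less where a joint would pass 70% of its speed; a pose out of reach is approached as far as the arm can. A call is refused whole if a number of a shift passes 4.17 or a number of a turn 7.16, either way. A call with a gripper value outside its range is refused whole. The fingers move at their own pace and stop on an object; FORCE is the grip in N (left out, the last holds). Time passes only in rows, so rows that do not move let the fingers close. It gives the time, the measured TCP pose, the force and the opening at its end, in the units of the state.
- ctrl.sense(): the state, without advancing time (a new reading comes with each control period).
- ctrl.get_image(name): name is "scene" or "top" or "wrist"; returns (picture, depth): 384x512x3 uint8, red, green, blue; 384x512 float32, mm along the optical axis (not along the pixel's ray), 0 where there is no reading.
- ctrl.camera_params(name): a dict with "K" (3x3 intrinsics, pixels), "k1" (the pictures are not rectified: a ray, as slopes to the right and down, at radius r is drawn at 1 + k1 r^2 times it, then the intrinsics apply), "R" (3x3) and "t" (3): a world point X has camera coordinates R X + t. Camera axes: x right, y down, z forward; pixel columns grow to the right and rows downward; lengths in mm; the calibration is good to about 2 mm. A picture is of the moment at which its call begins: read the wrist's pose just before it. camera_params takes no time and is no camera call; for the wrist camera it gives the pose at the moment of the call.
- ctrl.sign_off(): hands the job in, once; it reports no verdict.
The state is a dict: "t": time; "joint_pos": joint angles; "joint_vel": joint speeds; "tau": joint torques, N m; "position": TCP position; "tool_rot": TCP orientation; "contact_force": force on the tool from outside, world axes, zero at the start; "moment": the same for the moment, N m; "opening": finger opening in mm.
Only numpy, scipy, OpenCV 4.12 (cv2) and the standard library are available. Lean on these libraries where they do the work, as an engineer would, in place of code of your own. Each camera call takes 0.05 s, during which the arm holds its last target. There are 200 camera calls.

### The job

Put the steel tool holder that stands in the tightening stand away in the blue case: lower it, without dropping it, fully home and upright in the empty green socket that matches its taper. Then check that it rocks free: ease it up about 10 mm and, with the taper still in the socket, rock it over by some five degrees, then let it settle fully home again. Finally tip the open lid over so that it falls shut; leave the other holder and everything else on the bench as it is.

Things in the scene. Friction and masses are not known exactly. Their poses are not given: they have to be found in the camera images.
- holder_grip (a point): The task's holder: steel, dark collet nut on top, 134 mm tall, 0.55 kg, upright in the grey stand at the left. This point: on its axis, mid-height of the nut, where to grip: nut 42 mm across, from 12 below to 13 mm above (top). Below: neck 37 mm across; flange 46 mm across, 28 to 48 mm below. z points up its axis.
- holder_gauge (a point): Point on the holder's axis 50 mm below holder_grip, at the big end of its taper, 2 mm under the flange. From here down the taper narrows from 31.75 to 17.6 mm across in 48 mm; then a stud 11 mm across, to 71 mm below this point: raise it 75 mm or more to clear a socket. z points up its axis.
- holder: The holder itself; its origin and axes are those of holder_gauge.
- pot_seat (a point): Mouth centre of the empty matching socket (green 78 mm square insert in the case), level with its top face, 80 mm above the bench; z up. Bore tapered like the holder: 31.75 mm at the mouth, 40 mm deep, open below, slippery. Home, holder_gauge lies here within 1 mm. Raised 12 mm, the holder can lean about 0.12 rad. Best grip along the row (case x).
- big_seat (a point): Mouth centre of the other empty socket, an orange insert for a larger taper (44 mm at the mouth): the wrong one. The order of the three inserts in the row varies.
- spare_grip (a point): The other holder (brass-coloured nut), same form and size as the first, standing in the other green insert, 82 or 164 mm from the empty one: leave it. This point is the middle of its nut.
- case: Blue steel case at the robot's right, fixed; origin at the centre of its underside. x along its length (276 mm) and its row of three inserts (pitch 82 mm), y (156 mm) towards the hinge side (the robot's right), z up. Walls 110 mm high, 3 mm thick; insert tops at 80 mm.
- lid_edge (a point): Middle of the free outer edge of the lid's top panel. The lid is a shell 276 x 156 mm, 45 mm deep, 0.6 kg, hinged along case x at case y = +78, z = 110 mm. Shut, this point is at case y = -78, z = 155 mm; fully open at y = +171, z = 243 mm, the panel's outer face looking outward (case +y). The open lid reaches 258 mm above the bench.
- lid (a joint): Lid angle in rad: 0 shut, 1.9 fully open (its stop, leaning outward; it starts there or drops there at once). Hinges freely: above about 1.2 its weight swings it open, below about 1.1 shut. Pushing its outer face near the top towards the sockets (case -y) takes about 3 N.
- stand: Grey tightening stand, bolted down; origin at the centre of its underside, 88 mm tall, base 115 x 100 mm. The holder stands loose in its taper socket and lifts straight out.
- spanner: Spanner 200 mm long lying on the bench near the robot: leave it.
- tape_white: Roll of white tape, 96 mm across, 24 mm high, on the bench: leave it. Origin: centre of its underside.
- tape_brown: Roll of brown tape, 90 mm across, 48 mm high: leave it. Origin: centre of its underside.
- solvent: Solvent bottle, 68 mm across, 190 mm high, standing: leave it. Origin: centre of its underside.
- iron_head: Steel golf iron head lying on the green mat at the right: leave it.

How it is judged:
By the outcome, as a careful person would: the job done as asked, in the order asked, and still so for the second after the job is handed in, with the robot touching nothing.
It also fails if it takes over 72 s, if anything falls off the work surface, if the arm or the gripper's body presses on something with over 40 N, if the wrist force passes 120 N, or if a joint passes its speed limit or range.

## Working session

There is one attempt and no reset: what is moved stays moved. The work goes in short steps, Python scripts to look and compute and a shell command to move; the robot and the scene stay as the last step left them, time stands still between calls to the robot, and variables do not carry over. Pictures are saved under pics/ and viewed, about 8 in all and at most 12, crops included, and the job is handed in when it is done.

```bash
mkdir -p pics; ls
cat > h.py <<'E'
import numpy as np,cv2
from rig import ctrl
def grab(name,fn=None):
    p=ctrl.camera_params(name); im,d=ctrl.get_image(name)
    if fn: cv2.imwrite('pics/'+fn,cv2.cvtColor(im,cv2.COLOR_RGB2BGR))
    np.savez('pics/%s.npz'%name,im=im,d=d,K=p['K'],k1=p['k1'],R=p['R'],t=p['t'])
    return im,d,p
def cloud(d,p):
    K=np.array(p['K'],float);k1=float(p['k1']);R=np.array(p['R']);t=np.array(p['t'])
    v,u=np.mgrid[:d.shape[0],:d.shape[1]]
    pts=np.stack([u,v],-1).reshape(-1,1,2).astype(float)
    n=cv2.undistortPoints(pts,K,np.array([k1,0,0,0.])).reshape(d.shape+(2,))
    X=np.dstack([n*d[...,None],d])
    return (X-t)@R
E
python3 - <<'E'
from h import *
a,d,p=grab('scene','s0.png');b,d2,p2=grab('top','t0.png')
print(p,p2);s=ctrl.sense();print(s)
E
```

```text
pics
{'K': array([[459.52335279,   0.        , 244.54442501],
       [  0.        , 459.52335279, 192.32873942],
       [  0.        ,   0.        ,   1.        ]]), 'k1': -0.009621519163781409, 'R': array([[ 0.62994878,  0.77630953,  0.02254011],
       [ 0.49003394, -0.37479488, -0.78701686],
       [-0.60252077,  0.50682572, -0.61651959]]), 't': array([-333.35360357, -155.35990313, 1789.95228355])} {'K': array([[407.42102916,   0.        , 257.33906264],
       [  0.        , 407.42102916, 192.97179753],
       [  0.        ,   0.        ,   1.        ]]), 'k1': 0.02817840822796364, 'R': array([[ 0.00649876, -0.99987401, -0.01448213],
       [-0.985693  , -0.00396599, -0.16850397],
       [ 0.1684253 ,  0.01537   , -0.98559458]]), 't': array([  -2.59545721,  564.83706232, 1092.04395177])}
{'t': 0.1, 'joint_pos': array([-1.37177907e+00,  2.59257415e-01,  1.53598281e+00, -1.53528814e-05,
        1.34799214e+00, -2.02802132e-01]), 'joint_vel': array([-0.00014121, -0.00016175, -0.00159482,  0.00096351, -0.00074546,
       -0.0004772 ]), 'tau': array([ 2.84838898e-03, -4.46970284e+01, -2.91248310e+01, -2.04539010e-04,
        6.28643043e-03,  2.53699363e-05]), 'position': array([ 215.0208301 , -505.70985129,  230.56098053]), 'tool_rot': array([[ 3.91096324e-01, -9.20349689e-01, -3.38858120e-04],
       [-9.20348345e-01, -3.91096343e-01,  1.60438230e-03],
       [-1.60911892e-03, -3.15600508e-04, -9.99998656e-01]]), 'contact_force': array([-0.64308461,  0.84000889, -0.34423402]), 'moment': array([-0.02127631,  0.04913587, -0.09802065]), 'opening': 85.18347294595941}
```

View pics/s0.png

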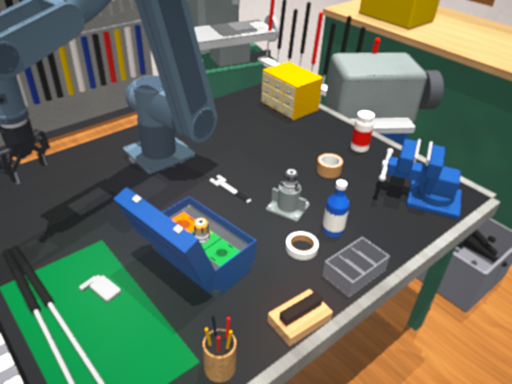

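View pics/t0.png

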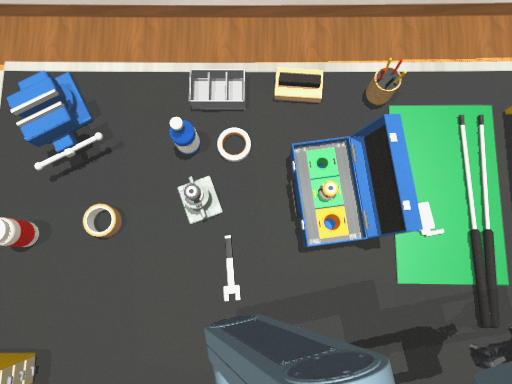

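Scene: the stand with the holder is at about (200,198) in the top view, with the solvent bottle at (185,135) and white tape at (234,144) close by. In the case, the empty green insert is at (322,163), the spare at (329,188) and the orange insert at (332,222). The lid leans right, open.

```bash
cat > m1.py <<'E'
from h import *
for n in ('top','scene'):
    f=np.load(f'pics/{n}.npz');im=f['im'].astype(int);W=cloud(f['d'],f)
    ok=f['d']>0; X,Y,Z=W[...,0],W[...,1],W[...,2]
    r,g,b=im[...,0],im[...,1],im[...,2]
    box=ok&(X>300)&(X<750)&(Y<-50)&(Y>-420)
    for nm,m in (('green',(g>1.5*r)&(g>1.3*b)&(g>60)),('orange',(r>1.3*g)&(g>1.5*b)&(r>120))):
        q=box&m&(abs(Z-80)<8); P=W[q]
        if len(P)<10: continue
        print(n,nm,len(P),'med',np.median(P,0).round(1),'minarea',cv2.minAreaRect(P[:,:2].astype(np.float32)))
    q=box&(b>1.4*r)&(b>1.2*g)&(abs(Z-110)<6);P=W[q]
    if len(P)>10: print(n,'rim',len(P),np.median(P[:,2]),cv2.minAreaRect(P[:,:2].astype(np.float32)))
    # tall stand object
    box2=ok&(X>300)&(X<650)&(Y<250)&(Y>50)&(Z>110)&(b<1.4*r)&(Z<240)
    k,lab,st,ce=cv2.connectedComponentsWithStats(box2.astype(np.uint8))
    for i in range(1,k):
        if st[i,4]>15:
            P=W[lab==i];top=np.percentile(P[:,2],95);T=P[P[:,2]>top-5]
            print(n,'obj',ce[i].round(0),st[i,4],'zmax',top.round(1),'top mean',T.mean(0).round(1),cv2.minAreaRect(T[:,:2].astype(np.float32)))
    q=box&(Z>120)&(r>g)&(g>b*1.2)&(r>90);P=W[q]
    if len(P): print(n,'spare',len(P),P.min(0).round(1),P.max(0).round(1),P.mean(0).round(1))
    q=box&(Z>205);P=W[q]
    if len(P): print(n,'lid',P.max(0).round(1), P.min(0).round(1))
E
python3 m1.py
```

```text
top green 1176 med [ 617.7 -177.6   81.1] minarea ((604.95751953125, -182.023681640625), (160.02227783203125, 79.19950866699219), 7.930359840393066)
top orange 23 med [ 484.1 -216.9   76. ] minarea ((486.4678649902344, -200.16177368164062), (69.43114471435547, 34.78362274169922), 87.9037094116211)
top rim 1458 109.45195671775808 ((567.0682983398438, -209.66091918945312), (279.6793518066406, 200.03688049316406), 7.877317905426025)
top obj [192. 191.] 244 zmax 153.4 top mean [552.7 166.3 151. ] ((553.0547485351562, 165.55343627929688), (35.93215560913086, 33.52141189575195), 89.1300048828125)
top spare 107 [ 543.6 -208.5  120.4] [ 581.2 -166.8  145.8] [ 560.  -184.6  138.6]
top lid [ 722.6 -278.1  264.8] [ 441.4 -376.1  205.5]
scene green 632 med [ 629.6 -174.2   79.9] minarea ((621.4281616210938, -180.09767150878906), (111.79920196533203, 83.18177032470703), 7.470192909240723)
scene orange 179 med [ 466.1 -182.6   79.9] minarea ((479.9788513183594, -183.6210479736328), (82.48828125, 45.2671012878418), 7.9915666580200195)
scene rim 425 108.23471475825588 ((567.1951904296875, -212.8283233642578), (281.0836486816406, 207.8973846435547), 8.13265609741211)
scene obj [291. 177.] 186 zmax 150.9 top mean [554.5 163.2 149.1] ((552.8357543945312, 163.2862548828125), (33.593318939208984, 37.51834487915039), 62.520687103271484)
scene spare 136 [ 543.5 -213.   120. ] [ 586.9 -168.9  143.8] [ 573.1 -196.3  134.2]
scene lid [ 725.2 -280.4  264.2] [ 444.  -377.4  205.1]
```

Measured: row axis 7.9° from world x, empty socket at about (645.6,-176.4), spare at (564,-188) exactly 82 mm away, and holder axis at about (553,164.5) with its top at z≈151. These all agree with the sizes given. Next I turn the jaws to the row direction and rise.

```bash
cat >> h.py <<'E'
def to(x,y,z,yaw=None,tip=None):
    """shift (cm, tool axes) to bring TCP to xyz; turn about tool axes (deg) to get tool-down with given yaw"""
    from scipy.spatial.transform import Rotation as Ro
    s=ctrl.sense();R=np.array(s['tool_rot'])
    print('t %.2f'%s['t'],'pos',np.round(s['position'],1),'yaw %.2f'%np.degrees(np.arctan2(R[1,0],R[0,0])),'tilt',np.round(np.degrees(R[:2,2]),2),'F',np.round(s['contact_force'],1),'M',np.round(s['moment'],2),'open %.1f'%s['opening'])
    print('shift cm',np.round(R.T@(np.array([x,y,z])-s['position'])/10,2))
    if yaw is not None:
        c,q=np.cos(np.radians(yaw)),np.sin(np.radians(yaw))
        T=np.array([[c,q,0],[q,-c,0],[0,0,-1]])
        print('turn deg',np.round(Ro.from_matrix(R.T@T).as_rotvec(degrees=True),2))
E
python3 -m jog '[[1,[0,0,-0.8],[0,0,-6.8]],[1,[0,0,-0.8],[0,0,-6.8]],[1,[0,0,-0.8],[0,0,-6.8]],[1,[0,0,-0.8],[0,0,-6.8]],[1,[0,0,-0.8],[0,0,-6.8]],[1,[0,0,-0.8],[0,0,-6.8]],[1,[0,0,-0.8],[0,0,-6.8]],[1,[0,0,-0.8],[0,0,-6.8]],[1,[0,0,-0.8],[0,0,-6.8]],[1,[0,0,-0.8],[0,0,-6.8]],[1,[0,0,-0.8],[0,0,-6.8]],[1,[0,0,0],[0,0,0]]]' 40
python3 - <<'E'
from h import *
to(553,164.5,300,7.9)
f=np.load('pics/top.npz');im=f['im'].astype(int);W=cloud(f['d'],f)
q=(W[...,2]>40)&(W[...,0]>560)&(W[...,0]<720)&(W[...,1]>80)&(W[...,1]<260)&(im[...,2]>1.4*im[...,0])
print('solvent',W[q].min(0),W[q].max(0),np.median(W[q],0))
E
```

```text
t: 1.1
position: [215.2, -506.7, 320.5]
tool_rot: [[0.99, 0.14, 0.0], [0.14, -0.99, -0.002], [0.0, 0.002, -1.0]]
contact_force: [-0.1, -0.6, 0.7]
opening: 85.3
t 1.10 pos [ 215.2 -506.7  320.5] yaw 8.07 tilt [ 0.02 -0.11] F [-0.1 -0.6  0.7] M [-0.02 -0.02 -0.  ] open 85.3
shift cm [ 42.86 -61.72   1.94]
turn deg [ 0.11 -0.01  0.17]
solvent [687.04919849 171.56738537  90.21484455] [719.96202992 235.35464076 168.6899767 ] [703.34526085 197.61669291 129.05900211]
```

```bash
python3 -m jog '[[1,[1.95,-2.8,0],[0,0,0]],[1,[1.95,-2.8,0],[0,0,0]],[1,[1.95,-2.8,0],[0,0,0]],[1,[1.95,-2.8,0],[0,0,0]],[1,[1.95,-2.8,0],[0,0,0]],[1,[1.95,-2.8,0],[0,0,0]],[1,[1.95,-2.8,0],[0,0,0]],[1,[1.95,-2.8,0],[0,0,0]],[1,[1.95,-2.8,0],[0,0,0]],[1,[1.95,-2.8,0],[0,0,0]],[1,[1.95,-2.8,0],[0,0,0]],[1,[0,0,0],[0,0,0]]]'
python3 -m jog '[[1,[1.95,-2.8,0],[0,0,0]],[1,[1.95,-2.8,0],[0,0,0]],[1,[1.95,-2.8,0],[0,0,0]],[1,[1.95,-2.8,0],[0,0,0]],[1,[1.95,-2.8,0],[0,0,0]],[1,[1.95,-2.8,0],[0,0,0]],[1,[1.95,-2.8,0],[0,0,0]],[1,[1.95,-2.8,0],[0,0,0]],[1,[1.95,-2.8,0],[0,0,0]],[1,[1.95,-2.8,0],[0,0,0]],[1,[1.95,-2.8,0],[0,0,0]],[1,[0,0,0],[0,0,0]]]'
python3 - <<'E'
from h import *
to(553,164.5,300,7.9)
im,d,p=grab('wrist','w0.png')
W=cloud(d,p);C=-np.array(p['R']).T@p['t'];print('cam',C)
ok=(d>0)&(np.hypot(W[...,0]-553,W[...,1]-164)<60)&(W[...,2]>115)&(W[...,2]<170)
P=W[ok];print(len(P))
if len(P):
    top=np.percentile(P[:,2],90);print('top',top)
    for lo,hi in ((140,165),(125,138)):
        Q=P[(P[:,2]>lo)&(P[:,2]<hi)]; print(lo,len(Q),Q.min(0),Q.max(0), cv2.minEnclosingCircle(Q[:,:2].astype(np.float32)))
E
```

```text
t: 2.1
position: [387.1, -166.6, 318.9]
tool_rot: [[0.99, 0.138, 0.001], [0.138, -0.99, 0.003], [0.001, -0.003, -1.0]]
contact_force: [0.0, 0.0, -0.7]
opening: 85.2
t: 3.1
position: [557.7, 167.0, 317.4]
tool_rot: [[0.991, 0.137, -0.001], [0.137, -0.991, 0.002], [-0.001, -0.003, -1.0]]
contact_force: [-0.9, -1.0, -0.8]
opening: 85.1
t 3.10 pos [557.7 167.  317.4] yaw 7.85 tilt [-0.08  0.14] F [-0.9 -1.  -0.8] M [-0.07 -0.    0.07] open 85.1
shift cm [-0.5   0.18  1.74]
turn deg [-0.15  0.06 -0.05]
cam [547.53406125 234.2557832  459.62831293]
1016
top 150.0053359915695
140 967 [528.95242143 146.07015868 140.14056654] [571.4625539  187.64406276 151.27046349] ((550.0852661132812, 166.68545532226562), 21.619775772094727)
125 42 [529.92526335 172.30182538 125.55418063] [568.64499193 187.48025461 137.87201775] ((549.28515625, 174.23678588867188), 19.4564208984375)
```

View pics/w0.png

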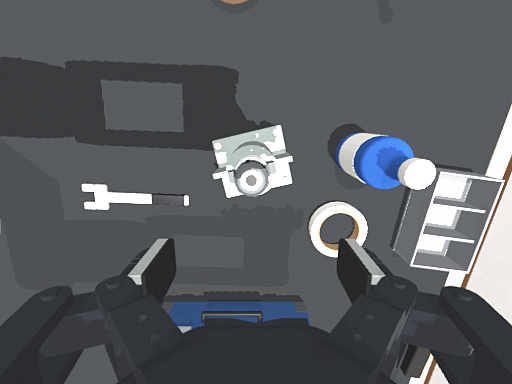

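The wrist view shows the holder at (251,178) and its lugs. The solvent bottle at (390,160) is clear of the fingers. The nut circle fits at (550,166.7) with r≈21.6, which is the right size, and top z 150.5. Descending.

```bash
python3 -m jog '[[1,[-0.6,0,2],[-0.15,0.06,0]],[1,[0,0,2.5],[0,0,0]],[1,[0,0,2.5],[0,0,0]],[1,[0,0,2.5],[0,0,0]],[1,[0,0,2.5],[0,0,0]],[1,[0,0,2.5],[0,0,0]],[1,[0,0,1.5],[0,0,0]],[1,[0,0,1],[0,0,0]],[1,[0,0,1],[0,0,0]],[1,[0,0,0.5],[0,0,0]],[1,[0,0,0],[0,0,0]]]'
python3 - <<'E'
from h import *
to(551.5,166,117,7.9)
E
```

```text
t: 4.07
position: [550.2, 160.7, 133.6]
tool_rot: [[0.991, 0.135, 0.0], [0.135, -0.991, -0.003], [-0.0, 0.003, -1.0]]
contact_force: [-0.4, 0.8, 0.4]
opening: 85.7
t 4.07 pos [550.2 160.7 133.6] yaw 7.76 tilt [ 0.01 -0.15] F [-0.4  0.8  0.4] M [ 0.03  0.01 -0.  ] open 85.7
shift cm [ 0.2  -0.51  1.66]
turn deg [ 0.15  0.01 -0.14]
```

```bash
python3 -m jog '[[1,[0.1,-0.25,0.4],[0,0,0]],[1,[0.05,-0.25,0.4],[0,0,0]],[1,[0,0,0.4],[0,0,0]],[1,[0,0,0.4],[0,0,0]],[1,[0,0,0],[0,0,0]],[1,[0,0,0],[0,0,0]]]'
python3 - <<'E'
from h import *
to(551.5,166,117,7.9)
E
```

```text
t: 4.57
position: [551.2, 166.4, 118.1]
tool_rot: [[0.991, 0.136, 0.001], [0.136, -0.991, -0.003], [0.001, 0.003, -1.0]]
contact_force: [-0.4, -0.6, 0.9]
opening: 85.5
t 4.57 pos [551.2 166.4 118.1] yaw 7.83 tilt [ 0.05 -0.14] F [-0.4 -0.6  0.9] M [-0.06  0.04  0.01] open 85.5
shift cm [0.02 0.05 0.11]
turn deg [ 0.15 -0.03 -0.07]
```

```bash
python3 -m jog '[[-1,[0,0,0],[0,0,0]],[-1,[0,0,0],[0,0,0]],[-1,[0,0,0],[0,0,0]],[-1,[0,0,0],[0,0,0]],[-1,[0,0,0],[0,0,0]],[-1,[0,0,0],[0,0,0]],[-1,[0,0,0],[0,0,0]],[-1,[0,0,0],[0,0,0]],[-1,[0,0,0],[0,0,0]],[-1,[0,0,0],[0,0,0]]]' 50
python3 - <<'E'
from h import *
to(551.5,166,117,7.9)
im,d,p=grab('wrist','w1.png')
E
```

```text
t: 5.4
position: [551.9, 166.4, 118.7]
tool_rot: [[0.991, 0.136, 0.002], [0.136, -0.991, -0.002], [0.002, 0.003, -1.0]]
contact_force: [1.8, 0.4, 2.8]
opening: 40.8
t 5.40 pos [551.9 166.4 118.7] yaw 7.82 tilt [ 0.14 -0.14] F [1.8 0.4 2.8] M [-0.08 -0.19 -0.  ] open 40.8
shift cm [-0.04  0.03  0.17]
turn deg [ 0.15 -0.12 -0.08]
```

View pics/w1.png

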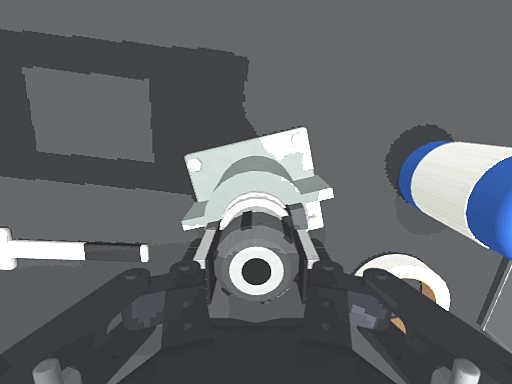

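The wrist view shows the nut held square between the pads at (255,270), with the holder in the stand and nothing else touched. Lifting.

```bash
python3 -m jog '[[-1,[0,0,0],[0,0,0]],[-1,[0,0,-0.4],[0,0,0]],[-1,[0,0,-0.6],[0,0,0]],[-1,[0,0,-1],[0,0,0]],[-1,[0,0,-1.5],[0,0,0]],[-1,[0,0,-2],[0,0,0]],[-1,[0,0,-2],[0,0,0]],[-1,[0,0,-2],[0,0,0]],[-1,[0,0,-2],[0,0,0]],[-1,[0,0,-2],[0,0,0]],[-1,[0,0,-1.6],[0,0,0]],[-1,[0,0,0],[0,0,0]]]' 80
python3 - <<'E'
from h import *
to(645.6,-176.4,270,7.9)
E
```

```text
t: 6.45
position: [551.6, 166.9, 273.1]
tool_rot: [[0.991, 0.136, 0.005], [0.136, -0.991, -0.002], [0.005, 0.003, -1.0]]
contact_force: [1.6, -0.6, -4.7]
opening: 40.0
t 6.45 pos [551.6 166.9 273.1] yaw 7.84 tilt [ 0.3  -0.12] F [ 1.6 -0.6 -4.7] M [ 0.02 -0.06 -0.01] open 40.0
shift cm [ 4.63 35.29  0.42]
turn deg [ 0.16 -0.28 -0.06]
```

```bash
python3 -m jog '[[-1,[0.4,2,0],[0.15,-0.25,0]],[-1,[0.4,3.3,0],[0,0,0]],[-1,[0.4,3.3,0],[0,0,0]],[-1,[0.4,3.3,0],[0,0,0]],[-1,[0.4,3.3,0],[0,0,0]],[-1,[0.4,3.3,0],[0,0,0]],[-1,[0.4,3.3,0],[0,0,0]],[-1,[0.4,3.3,0],[0,0,0]],[-1,[0.4,3.3,0],[0,0,0]],[-1,[0.4,3.3,0],[0,0,0]],[-1,[0.4,2.4,0],[0,0,0]],[-1,[0,1,0],[0,0,0]]]'
python3 -m jog '[[-1,[0,0,0],[0,0,0]],[-1,[0,0,0],[0,0,0]],[-1,[0,0,0],[0,0,0]]]'
python3 - <<'E'
from h import *
to(644.5,-175,210,7.9)
b,d,p=grab('top','t1.png');s,d,p=grab('scene')
im=np.hstack([cv2.resize(b[100:280,250:430],(400,400)),cv2.resize(s[150:310,110:270],(400,400))])
cv2.imwrite('pics/c1.png',im[...,::-1])
E
```

```text
t: 7.45
position: [641.8, -178.7, 266.5]
tool_rot: [[0.991, 0.133, -0.007], [0.133, -0.991, -0.0], [-0.007, -0.001, -1.0]]
contact_force: [-0.7, -1.4, -5.9]
opening: 40.2
t: 7.7
position: [641.8, -173.4, 268.4]
tool_rot: [[0.991, 0.137, -0.005], [0.137, -0.991, 0.001], [-0.005, -0.002, -1.0]]
contact_force: [0.1, 1.2, -6.0]
opening: 40.1
t 7.70 pos [ 641.8 -173.4  268.4] yaw 7.87 tilt [-0.31  0.08] F [ 0.1  1.2 -6. ] M [ 0.05 -0.01  0.  ] open 40.1
shift cm [0.28 0.21 5.84]
turn deg [-0.12  0.3  -0.03]
```

View pics/c1.png

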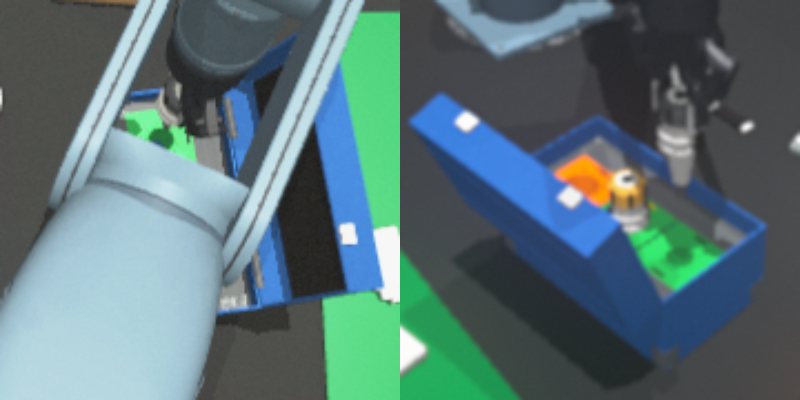

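Left panel: the gripper over the far green insert. Right panel: the holder hanging upright above the case, with the spare in the middle, all as measured. Lowering to just above the mouth.

```bash
python3 -m jog '[[-1,[0.28,0.2,1],[-0.1,0.3,0]],[-1,[0,0,1.5],[0,0,0]],[-1,[0,0,1.5],[0,0,0]],[-1,[0,0,1.5],[0,0,0]],[-1,[0,0,1],[0,0,0]],[-1,[0,0,0.8],[0,0,0]],[-1,[0,0,0.5],[0,0,0]],[-1,[0,0,0],[0,0,0]],[-1,[0,0,0],[0,0,0]]]'
python3 - <<'E'
from h import *
to(644.5,-175,150,7.9)
E
```

```text
t: 8.55
position: [645.9, -176.6, 191.6]
tool_rot: [[0.991, 0.136, 0.003], [0.136, -0.991, -0.002], [0.002, 0.002, -1.0]]
contact_force: [-0.3, -0.2, -5.2]
opening: 39.9
t 8.55 pos [ 645.9 -176.6  191.6] yaw 7.84 tilt [ 0.15 -0.09] F [-0.3 -0.2 -5.2] M [-0.04 -0.07 -0.04] open 39.9
shift cm [-0.13 -0.18  4.16]
turn deg [ 0.11 -0.13 -0.06]
```

```bash
python3 -m jog '[[-1,[-0.1,-0.15,0.5],[0,0,0]],[-1,[0,0,0.5],[0,0,0]],[-1,[0,0,0.5],[0,0,0]],[-1,[0,0,0.5],[0,0,0]],[-1,[0,0,0.5],[0,0,0]],[-1,[0,0,0.5],[0,0,0]],[-1,[0,0,0.5],[0,0,0]],[-1,[0,0,0.5],[0,0,0]],[-1,[0,0,0],[0,0,0]]]'
python3 - <<'E'
from h import *
to(644.5,-175,125,7.9)
E
```

```text
t: 9.3
position: [643.9, -175.2, 149.6]
tool_rot: [[0.991, 0.136, -0.0], [0.136, -0.991, -0.0], [-0.0, 0.0, -1.0]]
contact_force: [0.3, -0.1, -5.7]
opening: 39.7
t 9.30 pos [ 643.9 -175.2  149.6] yaw 7.82 tilt [-0.01 -0.02] F [ 0.3 -0.1 -5.7] M [-0.03 -0.   -0.03] open 39.7
shift cm [ 0.06 -0.01  2.46]
turn deg [ 0.02  0.01 -0.08]
```

```bash
python3 -m jog '[[-1,[0.05,0,0.4],[0,0,0]],[-1,[0,0,0.4],[0,0,0]],[-1,[0,0,0.4],[0,0,0]],[-1,[0,0,0.4],[0,0,0]],[-1,[0,0,0.4],[0,0,0]],[-1,[0,0,0.4],[0,0,0]],[-1,[0,0,0.2],[0,0,0]],[-1,[0,0,0],[0,0,0]]]'
python3 - <<'E'
from h import *
to(644.5,-175,112,7.9)
E
```

```text
t: 9.97
position: [644.7, -175.8, 124.5]
tool_rot: [[0.991, 0.136, 0.001], [0.136, -0.991, -0.002], [0.001, 0.002, -1.0]]
contact_force: [-1.6, -1.3, -5.2]
opening: 40.3
t 9.97 pos [ 644.7 -175.8  124.5] yaw 7.82 tilt [ 0.06 -0.1 ] F [-1.6 -1.3 -5.2] M [-0.42  0.22  0.05] open 40.3
shift cm [-0.01 -0.08  1.25]
turn deg [ 0.11 -0.05 -0.08]
```

```bash
python3 -m jog '[[-1,[-0.11,0.08,0.1],[0,0,0]],[-1,[0,0,0.2],[0,0,0]],[-1,[0,0,0.2],[0,0,0]],[-1,[0,0,0.1],[0,0,0]],[-1,[0,0,0],[0,0,0]],[-1,[0,0,0],[0,0,0]]]'
python3 - <<'E'
from h import *
to(644.5,-175,112,7.9)
E
```

```text
t: 10.47
position: [644.2, -176.6, 119.2]
tool_rot: [[0.991, 0.136, 0.002], [0.136, -0.991, -0.002], [0.002, 0.002, -1.0]]
contact_force: [0.3, -2.0, -5.9]
opening: 40.0
t 10.47 pos [ 644.2 -176.6  119.2] yaw 7.82 tilt [ 0.12 -0.1 ] F [ 0.3 -2.  -5.9] M [-0.44  0.03  0.03] open 40.0
shift cm [ 0.05 -0.16  0.72]
turn deg [ 0.12 -0.11 -0.08]
```

Still a small pull towards -y, so I shift a bit more that way while lowering.

```bash
python3 -m jog '[[-1,[0,0.1,0.1],[0,0,0]],[-1,[0,0,0.1],[0,0,0]],[-1,[0,0,0.1],[0,0,0]],[-1,[0,0,0],[0,0,0]],[-1,[0,0,0],[0,0,0]]]'
python3 - <<'E'
from h import *
to(644.5,-177,112,7.9)
E
```

```text
t: 10.88
position: [644.3, -177.3, 116.1]
tool_rot: [[0.991, 0.136, 0.002], [0.136, -0.991, -0.001], [0.002, 0.002, -1.0]]
contact_force: [-0.0, -1.0, -6.4]
opening: 40.2
t 10.88 pos [ 644.3 -177.3  116.1] yaw 7.82 tilt [ 0.11 -0.08] F [-0.  -1.  -6.4] M [-0.25  0.08 -0.  ] open 40.2
shift cm [ 0.02 -0.03  0.41]
turn deg [ 0.09 -0.1  -0.08]
```

```bash
python3 -m jog '[[-1,[0,0.05,0.1],[0,0,0]],[-1,[0,0,0.1],[0,0,0]],[-1,[0,0,0.1],[0,0,0]],[-1,[0,0,0.05],[0,0,0]],[-1,[0,0,0],[0,0,0]],[-1,[0,0,0],[0,0,0]]]'
python3 - <<'E'
from h import *
to(644.5,-177,112,7.9)
E
```

```text
t: 11.38
position: [644.3, -177.9, 112.6]
tool_rot: [[0.991, 0.136, 0.002], [0.136, -0.991, -0.001], [0.002, 0.002, -1.0]]
contact_force: [-0.6, -0.6, -5.6]
opening: 40.3
t 11.38 pos [ 644.3 -177.9  112.6] yaw 7.82 tilt [ 0.11 -0.08] F [-0.6 -0.6 -5.6] M [-0.24  0.06 -0.04] open 40.3
shift cm [ 0.03 -0.09  0.06]
turn deg [ 0.1  -0.1  -0.08]
```

```bash
python3 -m jog '[[-1,[0,0.03,0.1],[0,0,0]],[-1,[0,0,0],[0,0,0]],[-1,[0,0,0],[0,0,0]]]'; python3 -m jog '[[-1,[0,0,0.1],[0,0,0]],[-1,[0,0,0],[0,0,0]],[-1,[0,0,0],[0,0,0]]]'
python3 - <<'E'
from h import *
to(644.5,-177,112,7.9)
E
```

```text
t: 11.63
position: [644.4, -178.1, 111.8]
tool_rot: [[0.991, 0.136, 0.002], [0.136, -0.991, -0.001], [0.002, 0.002, -1.0]]
contact_force: [-1.9, -0.7, -3.5]
opening: 40.0
t: 11.88
position: [644.5, -178.2, 111.4]
tool_rot: [[0.991, 0.136, 0.002], [0.136, -0.991, -0.002], [0.002, 0.002, -1.0]]
contact_force: [-3.3, 0.6, 1.7]
opening: 40.1
t 11.88 pos [ 644.5 -178.2  111.4] yaw 7.83 tilt [ 0.14 -0.1 ] F [-3.3  0.6  1.7] M [-0.09  0.75 -0.01] open 40.1
shift cm [ 0.02 -0.11 -0.06]
turn deg [ 0.12 -0.13 -0.07]
```

Contact comes at TCP z≈111.5, the height expected for home. I trim x and press lightly.

```bash
python3 -m jog '[[-1,[-0.06,0,0.05],[0,0,0]],[-1,[0,0,0.05],[0,0,0]],[-1,[0,0,0],[0,0,0]]]'; python3 -m jog '[[-1,[0,0,0.1],[0,0,0]],[-1,[0,0,0],[0,0,0]],[-1,[0,0,0],[0,0,0]]]'
python3 - <<'E'
from h import *
to(644.5,-177,112,7.9)
E
```

```text
t: 12.13
position: [644.4, -178.3, 111.2]
tool_rot: [[0.991, 0.136, 0.004], [0.136, -0.991, -0.002], [0.004, 0.003, -1.0]]
contact_force: [-3.5, 1.0, 5.9]
opening: 40.1
t: 12.38
position: [644.4, -178.3, 110.9]
tool_rot: [[0.991, 0.136, 0.004], [0.136, -0.991, -0.002], [0.004, 0.003, -1.0]]
contact_force: [-4.2, 0.7, 8.9]
opening: 40.1
t 12.38 pos [ 644.4 -178.3  110.9] yaw 7.83 tilt [ 0.25 -0.14] F [-4.2  0.7  8.9] M [ 0.19  1.06 -0.04] open 40.1
shift cm [ 0.03 -0.13 -0.11]
turn deg [ 0.17 -0.23 -0.07]
```

```bash
python3 -m jog '[[0.3,[0,0,0],[0,0,0]],[0.3,[0,0,0],[0,0,0]],[0.3,[0,0,0],[0,0,0]],[0.3,[0,0,0],[0,0,0]],[0.3,[0,0,0],[0,0,0]],[0.3,[0,0,0],[0,0,0]]]'
python3 - <<'E'
from h import *
to(644.5,-177,112,7.9)
im,d,p=grab('wrist','w2.png'); W=cloud(d,p)
ok=(d>0)&(np.hypot(W[...,0]-644,W[...,1]+177)<40)&(W[...,2]>100)&(W[...,2]<165)
P=W[ok];print(len(P),np.percentile(P[:,2],[50,80,95]))
Q=P[P[:,2]>np.percentile(P[:,2],95)-6];print(Q.mean(0),cv2.minEnclosingCircle(Q[:,:2].astype(np.float32)))
E
```

```text
t: 12.88
position: [643.9, -178.2, 108.5]
tool_rot: [[0.991, 0.136, 0.002], [0.136, -0.991, -0.001], [0.002, 0.002, -1.0]]
contact_force: [-0.0, -0.1, -0.3]
opening: 55.1
t 12.88 pos [ 643.9 -178.2  108.5] yaw 7.82 tilt [ 0.12 -0.08] F [-0.  -0.1 -0.3] M [0.05 0.03 0.03] open 55.1
shift cm [ 0.07 -0.11 -0.35]
turn deg [ 0.09 -0.11 -0.08]
11214 [140.7045438  142.64213666 160.01605485]
[ 648.05439012 -166.02448358  160.55645726] ((644.1596069335938, -174.24563598632812), 39.873538970947266)
```

View pics/w2.png

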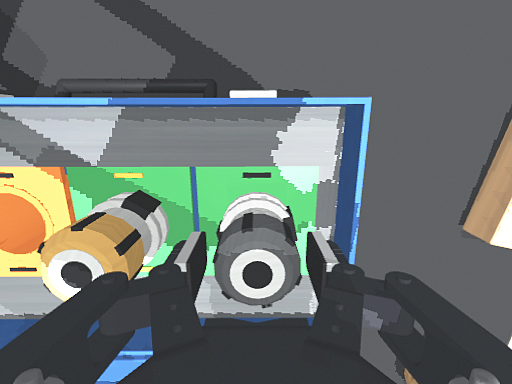

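The wrist view shows the holder (257,272) standing upright in the far green insert, the spare untouched to its left, and the fingers clear. Nut top is z≈142.6 against 143 expected, so it is home. Regripping and easing up.

```bash
python3 -m jog '[[0.3,[0,0,-0.3],[0,0,0]],[-1,[0,0,0],[0,0,0]],[-1,[0,0,0],[0,0,0]],[-1,[0,0,0],[0,0,0]],[-1,[0,0,0],[0,0,0]],[-1,[0,0,0],[0,0,0]],[-1,[0,0,0],[0,0,0]],[-1,[0,0,0],[0,0,0]]]' 80
python3 -m jog '[[-1,[0,0,-0.2],[0,0,0]],[-1,[0,0,-0.2],[0,0,0]],[-1,[0,0,-0.2],[0,0,0]],[-1,[0,0,-0.2],[0,0,0]],[-1,[0,0,-0.2],[0,0,0]],[-1,[0,0,-0.15],[0,0,0]],[-1,[0,0,0],[0,0,0]],[-1,[0,0,0],[0,0,0]]]'
python3 - <<'E'
from h import *
to(644,-178,122.5,7.9)
E
```

```text
t: 13.6
position: [644.3, -178.4, 112.2]
tool_rot: [[0.991, 0.136, 0.003], [0.136, -0.991, -0.002], [0.003, 0.002, -1.0]]
contact_force: [1.2, -0.5, 4.1]
opening: 40.0
t: 14.27
position: [643.0, -178.0, 122.9]
tool_rot: [[0.991, 0.136, 0.0], [0.136, -0.991, -0.001], [0.0, 0.001, -1.0]]
contact_force: [-0.0, -0.1, -5.8]
opening: 39.6
t 14.27 pos [ 643.  -178.   122.9] yaw 7.82 tilt [ 0.02 -0.06] F [-0.  -0.1 -5.8] M [-0.   -0.04  0.01] open 39.6
shift cm [0.1  0.01 0.04]
turn deg [ 0.06 -0.01 -0.08]
```

Raised 11 mm with no side force. Now I rock it about a pivot in mid-taper.

```bash
python3 -m jog '[[-1,[-0.1,0,0],[0,1,0]],[-1,[-0.1,0,0],[0,1,0]],[-1,[-0.1,0,0],[0,1,0]],[-1,[0,0,0],[0,0,0]]]'
python3 -m jog '[[-1,[-0.1,0,0],[0,1,0]],[-1,[-0.1,0,0],[0,1,0]],[-1,[0,0,0],[0,0,0]],[-1,[0,0,0],[0,0,0]],[-1,[0,0,0],[0,0,0]]]'
python3 - <<'E'
from h import *
to(644,-178,122.5,7.9)
E
```

```text
t: 14.6
position: [640.5, -178.6, 123.4]
tool_rot: [[0.989, 0.135, 0.056], [0.135, -0.991, 0.006], [0.056, 0.002, -0.998]]
contact_force: [2.5, 0.6, -5.2]
opening: 40.2
t: 15.02
position: [639.1, -179.0, 123.4]
tool_rot: [[0.987, 0.136, 0.089], [0.136, -0.991, 0.01], [0.09, 0.002, -0.996]]
contact_force: [2.2, 0.1, -4.6]
opening: 40.2
t 15.02 pos [ 639.1 -179.   123.4] yaw 7.83 tilt [5.1  0.58] F [ 2.2  0.1 -4.6] M [ 0.05 -0.34  0.04] open 40.2
shift cm [ 0.49 -0.03  0.13]
turn deg [ 0.12 -5.14 -0.08]
```

Tilted 5.1° with only about 2 N of side force. Returning upright and settling home.

```bash
python3 -m jog '[[-1,[0.1,0,0],[0,-1,0]],[-1,[0.1,0,0],[0,-1,0]],[-1,[0.1,0,0],[0,-1,0]],[-1,[0.1,0,0],[0,-1,0]],[-1,[0.1,0,0],[0,-1,0]],[-1,[0,0,0],[0,0,0]],[-1,[0,0,0],[0,0,0]]]'
python3 -m jog '[[-1,[0,0,0.2],[0,0,0]],[-1,[0,0,0.2],[0,0,0]],[-1,[0,0,0.2],[0,0,0]],[-1,[0,0,0.2],[0,0,0]],[-1,[0,0,0.1],[0,0,0]],[-1,[0,0,0],[0,0,0]],[-1,[0,0,0],[0,0,0]]]'
python3 - <<'E'
from h import *
to(644,-178,112,7.9)
E
```

```text
t: 15.6
position: [643.9, -178.0, 122.7]
tool_rot: [[0.991, 0.137, 0.001], [0.137, -0.991, -0.001], [0.001, 0.001, -1.0]]
contact_force: [0.2, -0.6, -5.0]
opening: 40.2
t: 16.18
position: [644.1, -178.3, 114.4]
tool_rot: [[0.991, 0.136, 0.003], [0.136, -0.991, -0.002], [0.003, 0.002, -1.0]]
contact_force: [1.9, 0.4, -5.6]
opening: 40.2
t 16.18 pos [ 644.1 -178.3  114.4] yaw 7.82 tilt [ 0.16 -0.09] F [ 1.9  0.4 -5.6] M [ 0.02 -0.42  0.01] open 40.2
shift cm [-0.01 -0.04  0.24]
turn deg [ 0.11 -0.15 -0.08]
```

```bash
python3 -m jog '[[-1,[0.03,0,0.1],[0,0,0]],[-1,[0,0,0.1],[0,0,0]],[-1,[0,0,0.05],[0,0,0]],[-1,[0,0,0.05],[0,0,0]],[-1,[0,0,0],[0,0,0]],[-1,[0,0,0],[0,0,0]]]'
python3 -m jog '[[-1,[0,0,0.1],[0,0,0]],[-1,[0,0,0.1],[0,0,0]],[-1,[0,0,0],[0,0,0]],[-1,[0,0,0],[0,0,0]]]'
python3 - <<'E'
from h import *
to(644,-178,112,7.9)
E
```

```text
t: 16.68
position: [644.4, -178.4, 112.7]
tool_rot: [[0.991, 0.136, 0.003], [0.136, -0.991, -0.002], [0.003, 0.003, -1.0]]
contact_force: [-1.5, 1.5, 4.5]
opening: 40.5
t: 17.02
position: [644.5, -178.5, 112.1]
tool_rot: [[0.991, 0.136, 0.004], [0.136, -0.991, -0.003], [0.004, 0.003, -1.0]]
contact_force: [-3.8, 1.2, 12.3]
opening: 39.7
t 17.02 pos [ 644.5 -178.5  112.1] yaw 7.83 tilt [ 0.23 -0.16] F [-3.8  1.2 12.3] M [ 0.27  1.   -0.03] open 39.7
shift cm [-0.04 -0.06  0.01]
turn deg [ 0.19 -0.21 -0.07]
```

Home: the TCP is back at z 112.1, where it gripped at 112.2, pressed with 12 N. Releasing and withdrawing upward.

```bash
python3 -m jog '[[0.3,[0,0,0],[0,0,0]],[0.3,[0,0,0],[0,0,0]],[0.3,[0,0,0],[0,0,0]],[0.3,[0,0,0],[0,0,0]],[0.3,[0,0,0],[0,0,0]]]'
python3 -m jog '[[0.3,[0,0,-0.5],[0,0,0]],[0.3,[0,0,-1],[0,0,0]],[0.3,[0,0,-1],[0,0,0]],[0.3,[0,0,-2],[0,0,0]],[0.3,[0,0,-3],[0,0,0]],[0.3,[0,0,-3],[0,0,0]],[0.3,[0,0,-3],[0,0,0]],[0.3,[0,0,-3],[0,0,0]],[0.3,[0,0,-3],[0,0,0]],[0.3,[0,0,-2],[0,0,0]],[0.3,[0,0,0],[0,0,0]]]'
python3 - <<'E'
from h import *
to(595,-400,330,7.9)
im,d,p=grab('wrist','w3.png');W=cloud(d,p)
for c in ((644,-177),(563,-188)):
    ok=(d>0)&(np.hypot(W[...,0]-c[0],W[...,1]-c[1])<30)&(W[...,2]>133)&(W[...,2]<165)
    P=W[ok];print(len(P),np.percentile(P[:,2],[50,90]),cv2.minEnclosingCircle(P[:,:2].astype(np.float32))) if len(P) else print('none')
s,d,p=grab('scene')
cv2.imwrite('pics/c2.png',np.hstack([im[...,::-1][:,:400],cv2.resize(s[150:310,110:270],(384,384))[...,::-1]]))
E
```

```text
t: 17.43
position: [644.0, -178.2, 108.8]
tool_rot: [[0.991, 0.136, 0.002], [0.136, -0.991, -0.001], [0.001, 0.001, -1.0]]
contact_force: [-0.4, 0.6, 1.2]
opening: 55.5
t: 18.35
position: [645.3, -178.6, 332.3]
tool_rot: [[0.991, 0.136, 0.013], [0.136, -0.991, -0.007], [0.012, 0.008, -1.0]]
contact_force: [-0.3, -0.3, 0.9]
opening: 55.3
t 18.35 pos [ 645.3 -178.6  332.3] yaw 7.83 tilt [ 0.75 -0.37] F [-0.3 -0.3  0.9] M [-0.02 -0.04  0.02] open 55.3
shift cm [-8.01 21.25  0.31]
turn deg [ 0.47 -0.69 -0.07]
851 [140.81445803 142.21598132] ((642.66845703125, -177.9110870361328), 21.571918487548828)
858 [140.5247312  141.91689767] ((561.748046875, -189.08334350585938), 21.464439392089844)
```

View pics/c2.png

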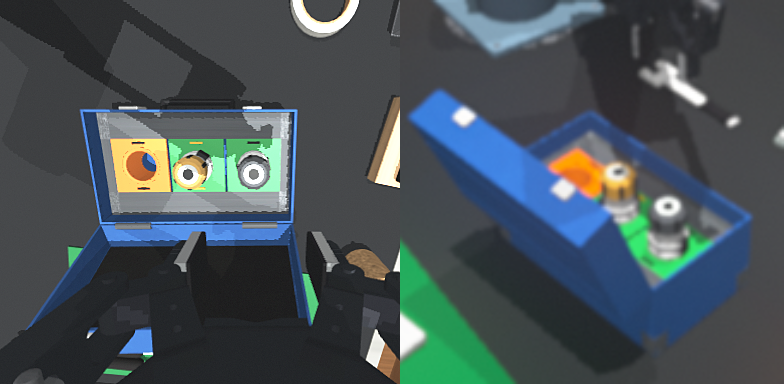

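The picture shows both holders upright in their green inserts, with matching nut heights of 142.2 and 141.9. The lid is open and untouched. Now round behind the lid with the fingers shut.

```bash
python3 -m jog '[[-1,[-0.5,1,0],[0,0,0]],[-1,[-1,2.5,0],[0,0,0]],[-1,[-1,2.5,0],[0,0,0]],[-1,[-1,2.5,0],[0,0,0]],[-1,[-1,2.5,0],[0,0,0]],[-1,[-1,2.5,0],[0,0,0]],[-1,[-1,2.5,0],[0,0,0]],[-1,[-1,2.5,0],[0,0,0]],[-1,[-0.9,2.5,0],[0,0,0]],[-1,[0,2,0],[0,0,0]],[-1,[0,0,0],[0,0,0]],[-1,[0,0,0],[0,0,0]]]' 40
python3 - <<'E'
from h import *
to(593,-414,220,7.9)
E
```

```text
t: 19.45
position: [590.4, -418.6, 321.8]
tool_rot: [[0.991, 0.134, -0.001], [0.134, -0.991, 0.002], [-0.001, -0.002, -1.0]]
contact_force: [0.1, -0.4, -0.9]
opening: -0.0
t 19.45 pos [ 590.4 -418.6  321.8] yaw 7.68 tilt [-0.06  0.09] F [ 0.1 -0.4 -0.9] M [-0.01 -0.03 -0.05] open -0.0
shift cm [ 0.32 -0.41 10.18]
turn deg [-0.09  0.04 -0.22]
```

```bash
python3 -m jog '[[-1,[0,0,1.5],[0,0,0]],[-1,[0,0,2],[0,0,0]],[-1,[0,0,2],[0,0,0]],[-1,[0,0,2],[0,0,0]],[-1,[0,0,1.5],[0,0,0]],[-1,[0,0,1],[0,0,0]],[-1,[0,-1,0],[0,0,0]],[-1,[0,-1,0],[0,0,0]],[-1,[0,-1,0],[0,0,0]],[-1,[0,-1,0],[0,0,0]],[-1,[0,0,0],[0,0,0]]]'
python3 - <<'E'
from h import *
to(585,-360,220,7.9)
E
```

```text
t: 20.37
position: [587.1, -375.0, 226.5]
tool_rot: [[0.99, 0.138, 0.004], [0.138, -0.99, -0.002], [0.004, 0.003, -1.0]]
contact_force: [0.2, -0.6, -0.3]
opening: 0.3
t 20.37 pos [ 587.1 -375.   226.5] yaw 7.95 tilt [ 0.23 -0.12] F [ 0.2 -0.6 -0.3] M [-0.03 -0.02 -0.01] open 0.3
shift cm [-0.   -1.52  0.64]
turn deg [ 0.15 -0.21  0.05]
```

```bash
python3 -m jog '[[-1,[0,-0.5,0],[0,0,0]],[-1,[0,-0.5,0],[0,0,0]],[-1,[0,-0.5,0],[0,0,0]],[-1,[0,-0.5,0],[0,0,0]],[-1,[0,-0.5,0],[0,0,0]],[-1,[0,-0.5,0],[0,0,0]],[-1,[0,-0.5,0],[0,0,0]],[-1,[0,-0.5,0],[0,0,0]]]'
python3 - <<'E'
from h import *
to(575,-255,226,7.9)
E
```

```text
t: 21.03
position: [581.0, -337.7, 224.4]
tool_rot: [[0.991, 0.136, 0.002], [0.136, -0.991, -0.001], [0.002, 0.002, -1.0]]
contact_force: [1.6, -2.5, 1.8]
opening: -0.1
t 21.03 pos [ 581.  -337.7  224.4] yaw 7.81 tilt [ 0.12 -0.08] F [ 1.6 -2.5  1.8] M [-0.37 -0.08 -0.02] open -0.1
shift cm [ 0.53 -8.27 -0.17]
turn deg [ 0.1  -0.11 -0.09]
```

Pushing the lid with about 3 N, as predicted. Continuing to just past the tipping point.

```bash
python3 -m jog '[[-1,[0,-0.6,0],[0,0,0]],[-1,[0,-0.6,0],[0,0,0]],[-1,[0,-0.6,0],[0,0,0]],[-1,[0,-0.6,0],[0,0,0]],[-1,[0,-0.6,0],[0,0,0]],[-1,[0,-0.6,0],[0,0,0]],[-1,[0,-0.6,0],[0,0,0]],[-1,[0,-0.6,0],[0,0,0]],[-1,[0,-0.6,0],[0,0,0]],[-1,[0,-0.6,0],[0,0,0]]]'
python3 - <<'E'
from h import *
to(575,-255,226,7.9)
E
```

```text
t: 21.87
position: [572.5, -277.3, 223.5]
tool_rot: [[0.991, 0.136, 0.001], [0.136, -0.991, 0.0], [0.001, 0.0, -1.0]]
contact_force: [-0.3, -0.4, -0.0]
opening: 0.1
t 21.87 pos [ 572.5 -277.3  223.5] yaw 7.84 tilt [0.04 0.  ] F [-0.3 -0.4 -0. ] M [-0.05  0.    0.01] open 0.1
shift cm [ 0.55 -2.18 -0.25]
turn deg [ 0.   -0.04 -0.06]
```

```bash
python3 -m jog '[[-1,[0,-0.6,0],[0,0,0]],[-1,[0,-0.6,0],[0,0,0]],[-1,[0,-0.6,0],[0,0,0]],[-1,[0,0,0],[0,0,0]],[-1,[0,0,0],[0,0,0]],[-1,[0,0,0],[0,0,0]],[-1,[0,0,0],[0,0,0]],[-1,[0,0,0],[0,0,0]]]'
python3 -m jog '[[-1,[0,0,-2],[0,0,0]],[-1,[0,0,-3],[0,0,0]],[-1,[0,0,-3],[0,0,0]],[-1,[0,0,-2],[0,0,0]],[-1,[0,0,0],[0,0,0]],[-1,[0,0,0],[0,0,0]]]'
python3 - <<'E'
from h import *
to(575,-255,226,7.9)
s,d,p=grab('scene');im,d2,p2=grab('top')
for n,dd,pp in (('scene',d,p),('top',d2,p2)):
    i={'scene':s,'top':im}[n].astype(int)
    W=cloud(dd,pp);m=(dd>0)&(i[...,2]>1.4*i[...,0])&(i[...,2]>1.2*i[...,1])&(W[...,2]>125)&(W[...,2]<220)&(W[...,0]>400)&(W[...,0]<720)&(W[...,1]<-60)&(W[...,1]>-300)
    P=W[m];print(n,len(P),np.percentile(P[:,2],[5,50,95]).round(1),cv2.minAreaRect(P[:,:2].astype(np.float32)))
cv2.imwrite('pics/c3.png',np.hstack([cv2.resize(s[100:330,80:380],(400,400)),cv2.resize(im[50:300,150:450],(400,400))])[...,::-1])
E
```

```text
t: 22.53
position: [570.5, -261.2, 224.2]
tool_rot: [[0.991, 0.136, 0.002], [0.136, -0.991, -0.002], [0.002, 0.002, -1.0]]
contact_force: [0.9, -0.3, 0.3]
opening: -0.1
t: 23.03
position: [570.8, -261.2, 325.7]
tool_rot: [[0.991, 0.136, 0.005], [0.136, -0.991, -0.003], [0.004, 0.004, -1.0]]
contact_force: [0.5, -0.5, -0.1]
opening: 0.1
t 23.03 pos [ 570.8 -261.2  325.7] yaw 7.80 tilt [ 0.28 -0.19] F [ 0.5 -0.5 -0.1] M [-0.04 -0.02  0.01] open 0.1
shift cm [ 0.46 -0.6   9.97]
turn deg [ 0.23 -0.25 -0.1 ]
scene 4684 [133.3 154.7 157.9] ((564.2656860351562, -190.36904907226562), (282.1651611328125, 161.13113403320312), 7.921419620513916)
top 4257 [152.2 156.1 159.4] ((564.74658203125, -187.83529663085938), (276.23736572265625, 156.32765197753906), 7.751075267791748)
```

View pics/c3.png

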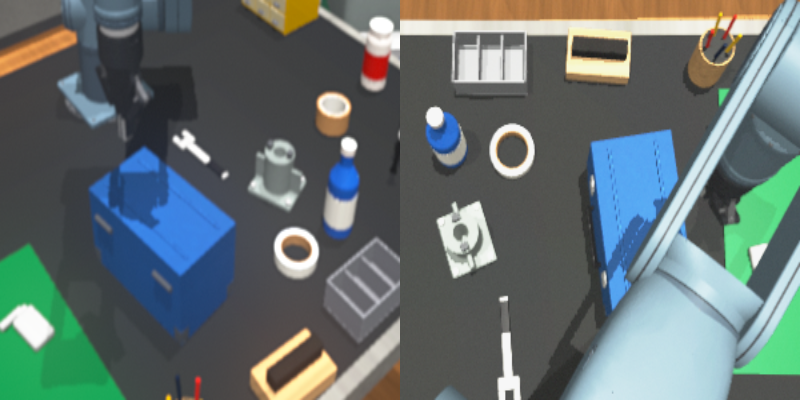

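Both views show the lid shut flat. Its top panel measures z≈155-156 over 276 x 156 mm, as it should when shut. The stand is empty and everything else is in place, with the arm clear.

```bash
python3 -m jog '[[-1,[0,0,-1],[0,0,0]],[-1,[0,0,0],[0,0,0]],[-1,[0,0,0],[0,0,0]],[-1,[0,0,0],[0,0,0]]]'; python3 -c "
from rig import ctrl
print(ctrl.sign_off())"
```

```text
t: 23.47
position: [570.2, -260.6, 333.9]
tool_rot: [[0.991, 0.136, 0.002], [0.136, -0.991, -0.001], [0.002, 0.001, -1.0]]
contact_force: [-0.6, 0.1, 0.8]
opening: 0.2
the job is handed in; nothing more can be done
None
```

The holder is home and upright in the matching green socket, the rock check is done, and the lid is shut. I handed the job in at 23.5 s; sign-off gives no verdict.

- **Placing:** I lowered the holder without dropping it. After I let go, its nut top read 142.6 mm (143 expected).
- **Rock check:** I raised it 11 mm and tilted it 5.1° with only about 2 N of side force, then lowered it home again. I read the tilt from the gripper's orientation, not from a picture of the holder.
- **Settled again:** The tool came back to 112.1 mm, against 112.2 mm when I regripped. The nut top then read 142.2 mm, level with the spare's 141.9 mm, and the picture showed it upright.
- **Lid:** I pushed it with about 3 N and it fell shut. The top panel lies flat at 155–156 mm (155 expected).
- **Everything else:** The spare was untouched in the last picture before the lid closed. The other bench items I could see afterwards were where they had been.

No check failed. The cameras differed by 1–2 mm in places, within their calibration, and I corrected that by feel in the taper. The highest wrist force I read was about 13 N.

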